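Load and start the charm polishing shaker

TASK

The polishing shaker has been left switched on: turn its power off first, before anything else. Then stand every jar of charms upright in a pocket of its own, push the orange keeper fully home on the square shaft over the jars, and set the timer dial to 4. Only when all that is done, turn the power back on, and leave the tin and the clay packs where they are.

Things in the scene. Friction and masses are not known exactly. Their poses are not given: they have to be found in the camera images.
- jar1: clear jar of brass charms with a white lid and label, standing upright: body 56 mm diameter (foot 50 mm, lowest 4 mm), lid 52 mm diameter (top 18 mm), 80 mm tall, 0.18 kg; origin at the centre of its underside, z up along the jar. May be absent.
- jar2: clear jar of brass charms with a white lid and label, standing upright: body 56 mm diameter (foot 50 mm, lowest 4 mm), lid 52 mm diameter (top 18 mm), 80 mm tall, 0.18 kg; origin at the centre of its underside, z up along the jar. May be absent.
- jar3: clear jar of brass charms with a white lid and label, standing upright: body 56 mm diameter (foot 50 mm, lowest 4 mm), lid 52 mm diameter (top 18 mm), 80 mm tall, 0.18 kg; origin at the centre of its underside, z up along the jar. May be absent.
- jar4: clear jar of brass charms with a white lid and label, standing upright: body 56 mm diameter (foot 50 mm, lowest 4 mm), lid 52 mm diameter (top 18 mm), 80 mm tall, 0.18 kg; origin at the centre of its underside, z up along the jar. May be absent.
- keeper: orange keeper lying flat: square hub 44 x 44 mm, 50 mm tall, with a vertical square through-bore 22.4 mm wide, sides parallel to the hub's; four arms, 16 mm wide, 10 mm thick at its foot, run from the hub's corners to 85 mm from the axis. 0.22 kg. Origin on the bore axis at the underside; x, y square to the hub's faces. Grip the hub across two faces, above the arms
- shaker: fixed blue shaker 220 x 220 mm: grey platform, top at 95 mm, four pockets 64 x 64 mm, 40 mm deep. In the middle a round post 36 mm thick up to 140 mm, then a brass shaft 20 mm square rising 30 mm more, with a nose 16 mm square and 6 mm tall (tip at 176 mm). Origin at the centre of the underside, on the table; x, y parallel to the shaft's sides and the platform's edges
- shaft_seat (a point): on the shaft's axis, at the shoulder (140 mm up) on which the keeper's underside rests when fully home; the arms then reach over the jar lids with 5 mm to spare. Axes as the shaker's
- control_box: fixed grey control box 250 (x) x 130 (y) x 50 (z) mm, origin at the centre of its underside. The timer dial is at x = +62 mm, the power switch at x = -60 mm
- dial_axis (a point): on the timer dial's vertical axis, 75 mm above the table, the height at which to pinch its bar
- dial (a joint): timer dial: grey bar 50 mm long, 16 wide, 56 to 88 mm above the table, with a red pointer line; stays where it is left. Turns clockwise from above, 0 to 2.4 rad; a mark every 0.4 rad, numbered 0 to 6 by dots like dice (0: none), so number 4 is 1.6 rad. At value q the pointer (along the bar) lies 2.77 - q rad counterclockwise from the box's x axis
- power_axis (a point): on the power switch's vertical axis, 75 mm above the table, the height at which to pinch its bar
- power (a joint): power switch: red bar 66 mm long, 16 wide, 56 to 88 mm above the table, with a white pointer line. Off at 0 (pointer along the box's +y, to the black mark), on at 1.571 rad clockwise from above (pointer along the box's +x, to the green mark); stops at both ends; stays where it is left
- cutter_tin: bystander: aluminium tin with red lid, 69 mm diameter, 51 mm tall; origin under its centre
- clay_pack: bystander: purple clay pack 70 x 45 x 18 mm; origin under its centre
- clay_bar: bystander: yellow and green clay pack 70 x 50 x 20 mm; origin under its centre
- pocket1 (a point): centre of a pocket's floor, 55 mm up, at x +60, y +60 mm of the shaker; 40 mm below the platform's top
- pocket2 (a point): centre of a pocket's floor, 55 mm up, at x +60, y -60 mm of the shaker; 40 mm below the platform's top
- pocket3 (a point): centre of a pocket's floor, 55 mm up, at x -60, y +60 mm of the shaker; 40 mm below the platform's top
- pocket4 (a point): centre of a pocket's floor, 55 mm up, at x -60, y -60 mm of the shaker; 40 mm below the platform's top

How it is judged:
On the way, in this order (a step that is already met when the one before it is completed fails the run):
1. the power is turned off before any jar or the keeper is loaded and before the timer is set (value of joint power below 0.2 rad and value of joint dial below 1.4 rad and height (world z) of each of jar1, jar2, jar3, jar4 below 0.04 m and height (world z) of keeper below 0.1 m), for 0.2 s.
2. with the power off, every jar stands in a pocket (value of joint power below 0.2 rad and ((horizontal distance between jar1 and pocket1 below 0.008 m and z of jar1 in the frame of pocket1 below 0.006 m) or (horizontal distance between jar1 and pocket2 below 0.008 m and z of jar1 in the frame of pocket2 below 0.006 m) or (horizontal distance between jar1 and pocket3 below 0.008 m and z of jar1 in the frame of pocket3 below 0.006 m) or (horizontal distance between jar1 and pocket4 below 0.008 m and z of jar1 in the frame of pocket4 below 0.006 m)) and angle between each of jar1, jar2, jar3, jar4's own z axis and vertical below 0.1 rad and ((horizontal distance between jar2 and pocket1 below 0.008 m and z of jar2 in the frame of pocket1 below 0.006 m) or (horizontal distance between jar2 and pocket2 below 0.008 m and z of jar2 in the frame of pocket2 below 0.006 m) or (horizontal distance between jar2 and pocket3 below 0.008 m and z of jar2 in the frame of pocket3 below 0.006 m) or (horizontal distance between jar2 and pocket4 below 0.008 m and z of jar2 in the frame of pocket4 below 0.006 m)) and ((horizontal distance between jar3 and pocket1 below 0.008 m and z of jar3 in the frame of pocket1 below 0.006 m) or (horizontal distance between jar3 and pocket2 below 0.008 m and z of jar3 in the frame of pocket2 below 0.006 m) or (horizontal distance between jar3 and pocket3 below 0.008 m and z of jar3 in the frame of pocket3 below 0.006 m) or (horizontal distance between jar3 and pocket4 below 0.008 m and z of jar3 in the frame of pocket4 below 0.006 m)) and ((horizontal distance between jar4 and pocket1 below 0.008 m and z of jar4 in the frame of pocket1 below 0.006 m) or (horizontal distance between jar4 and pocket2 below 0.008 m and z of jar4 in the frame of pocket2 below 0.006 m) or (horizontal distance between jar4 and pocket3 below 0.008 m and z of jar4 in the frame of pocket3 below 0.006 m) or (horizontal distance between jar4 and pocket4 below 0.008 m and z of jar4 in the frame of pocket4 below 0.006 m))), for 0.2 s.
3. with the power still off, the keeper is fully home on the square shaft over the jars and the dial is at 4 (all of step 2 and horizontal distance between keeper and shaft_seat below 0.005 m and z of keeper in the frame of shaft_seat below 0.005 m and angle between keeper's own z axis and vertical below 0.06 rad and value of joint dial between 1.45 and 1.75 rad), for 0.2 s.
4. the power is turned on (value of joint power above 1.37 rad and ((horizontal distance between jar1 and pocket1 below 0.008 m and z of jar1 in the frame of pocket1 below 0.006 m) or (horizontal distance between jar1 and pocket2 below 0.008 m and z of jar1 in the frame of pocket2 below 0.006 m) or (horizontal distance between jar1 and pocket3 below 0.008 m and z of jar1 in the frame of pocket3 below 0.006 m) or (horizontal distance between jar1 and pocket4 below 0.008 m and z of jar1 in the frame of pocket4 below 0.006 m)) and angle between each of jar1, jar2, jar3, jar4's own z axis and vertical below 0.1 rad and ((horizontal distance between jar2 and pocket1 below 0.008 m and z of jar2 in the frame of pocket1 below 0.006 m) or (horizontal distance between jar2 and pocket2 below 0.008 m and z of jar2 in the frame of pocket2 below 0.006 m) or (horizontal distance between jar2 and pocket3 below 0.008 m and z of jar2 in the frame of pocket3 below 0.006 m) or (horizontal distance between jar2 and pocket4 below 0.008 m and z of jar2 in the frame of pocket4 below 0.006 m)) and ((horizontal distance between jar3 and pocket1 below 0.008 m and z of jar3 in the frame of pocket1 below 0.006 m) or (horizontal distance between jar3 and pocket2 below 0.008 m and z of jar3 in the frame of pocket2 below 0.006 m) or (horizontal distance between jar3 and pocket3 below 0.008 m and z of jar3 in the frame of pocket3 below 0.006 m) or (horizontal distance between jar3 and pocket4 below 0.008 m and z of jar3 in the frame of pocket4 below 0.006 m)) and ((horizontal distance between jar4 and pocket1 below 0.008 m and z of jar4 in the frame of pocket1 below 0.006 m) or (horizontal distance between jar4 and pocket2 below 0.008 m and z of jar4 in the frame of pocket2 below 0.006 m) or (horizontal distance between jar4 and pocket3 below 0.008 m and z of jar4 in the frame of pocket3 below 0.006 m) or (horizontal distance between jar4 and pocket4 below 0.008 m and z of jar4 in the frame of pocket4 below 0.006 m)) and horizontal distance between keeper and shaft_seat below 0.005 m and z of keeper in the frame of shaft_seat below 0.005 m and angle between keeper's own z axis and vertical below 0.06 rad and value of joint dial between 1.45 and 1.75 rad), for 0.2 s.
At the end, for the whole second after the job is handed in: Every jar upright (0.1 rad) in a pocket, within 8 mm of its centre and 6 mm of its floor; keeper on the shaft, within 5 mm of shoulder and axis, level within 0.06 rad, at rest; dial within 0.15 rad of number 4 (1.6 rad); power beyond 1.37 rad (on) (all of step 4 and linear speed of keeper below 0.02 m/s); the robot touches nothing.
It fails at once if the tin or a clay pack is moved more than 30 mm (distance of any of cutter_tin, clay_pack, clay_bar from where it was at the start of the episode above 0.03 m).
Of jar1, jar2, jar3, jar4 only 2 to 4 are there at a start; the rules pass over those that are not, and their reading is None.
At some moment in a run one of jar1, jar2, jar3, jar4, keeper may be knocked a few centimetres aside while the robot is not near it.
It also fails if it takes over 210 s, if anything falls off the work surface, if the arm or the gripper's body presses on something with over 40 N, if the wrist force passes 120 N, or if a joint passes its speed limit or range.

ROBOT

A 6-joint arm with a two-finger parallel gripper is mounted at the origin on the work surface. World frame = base frame: x ahead of the robot, y to its left, z up, the work surface at z = 0. Lengths are in m, angles in rad, forces in N, time in s.
With the tool pointing down it reaches from about 0.25 to 0.8 m from the base axis. Payload 8.5 kg.
Tool frame: the origin (TCP) lies on the centre line of the jaws, within the pads' length; the fingertips stand 17 mm ahead of it and the grasp point (between the pads) lies 2 mm behind it (nose_length is the distance from the TCP to the fingertips, in m); z points along the fingers, y is the line along which they close (so a half turn about z gives the same grasp; the last joint's range is limited). The gripper opens to 85 mm and grips with 20 to 120 N. Pads are 22 mm wide; open, the fingers measure 114 mm over their backs; the gripper's body (76 mm by 85 mm) begins 54 mm behind the grasp point. The pads swing forward as they close: fully open they stand 13 mm farther back than shut.
Start: joints at [1.301, 0.238, -0.013, 1.319, 0, 1.571], TCP at [0.14, 0.506, 0.221] pointing down, gripper open.
Joint ranges: [-2.66, 2.66], [-1.03, 1.9], [-1.14, 1.46], [-1.82, 2.27], [-1.45, 1.34], [-3.14, 3.14]. Speed limits (rad/s): [2.22, 2.22, 2.79, 3.14, 3.14, 3.14].

INTERFACE

Orientations are given as a 3x3 rotation matrix whose columns are the frame's x, y, z axes.
In Python, from plant import move_to, move_l, goto_joints, gripper_to, sleep, solve_ik, capture, get_calibration, PlanningError, finish_job, get_time, get_joint_positions, get_joint_vel, get_tau, get_ee_pos, get_tool_rot, get_contact_force, get_torque, get_gripper_width, get_grip_force, nose_length gives the robot as it stands. The module is installed in compiled form; this text tells all that it offers. Calls block until the motion is done:
- move_to(position, orientation): joint-space move of the TCP to a pose.
- move_l(position, rot=None, max_speed=0.15): straight line of the TCP; rot=None keeps the orientation; max_speed is the mean speed in m/s.
- goto_joints(angles): joint-space move.
- gripper_to(opening, grasp_force=None): finger opening in m; grasp_force is the grip in N (None keeps the last); returns when the fingers have stopped.
- sleep(seconds).
- solve_ik(position, orientation): joint angles nearest the present ones, or None.
- capture(name): name is "scene" or "top" or "wrist"; returns the picture (480x640x3 uint8, red, green, blue); there is no depth.
- get_calibration(name): a dict with "fx", "fy", "cx", "cy" (pixels), "k1" (the pictures are not rectified: a ray, as slopes to the right and down, at radius r is drawn at 1 + k1 r^2 times it, then the intrinsics apply), "rvec" (rotation vector, rad) and "tvec" (3), from world to camera coordinates, as OpenCV has them. Camera axes: x right, y down, z forward; pixel columns grow to the right and rows downward; lengths in m; the calibration is good to about 2 mm. A picture is of the moment at which its call begins: read the wrist's pose just before it. get_calibration takes no time and is no camera call; for the wrist camera it gives the pose at the moment of the call.
A pose or a line that the arm cannot do raises PlanningError and nothing moves.
- finish_job(): hands the job in; it is judged then, once.
Readings, each from a call of its own:
- get_time(): time.
- get_joint_positions(): joint angles.
- get_joint_vel(): joint speeds.
- get_tau(): joint torques, N m.
- get_ee_pos(): TCP position.
- get_tool_rot(): TCP orientation.
- get_contact_force(): force on the tool from outside, world axes, zero at the start.
- get_torque(): the same for the moment, N m.
- get_gripper_width(): finger opening in m.
- get_grip_force(): force on a finger pad.
Only numpy, scipy, OpenCV 4.12 (cv2) and the standard library are available. Lean on these libraries where they do the work, as an engineer would, in place of code of your own. Each camera call takes 0.05 s, during which the arm holds its last target. There are 200 camera calls.

## Working session

There is one attempt and no reset: what is moved stays moved. The work goes in short steps, each a Python script; the robot and the scene stay as the last script left them, time stands still between calls to the robot, and variables do not carry over. Pictures are saved under pics/ and viewed, at most 14 in all, crops included, and the job is handed in when it is done.

```bash
mkdir -p pics; ls; python3 - <<'E'
from plant import *
import cv2
for n in("scene","top","wrist"):
    im=capture(n); cv2.imwrite(f"pics/{n}0.png",im[:,:,::-1]); c=get_calibration(n); print(n,c)
print(nose_length,get_time())
E
```

```text
pics
scene {'fx': 532.3719789492551, 'fy': 532.3719789492551, 'cx': 318.19624975741544, 'cy': 245.8821309643573, 'k1': -0.12428247962901601, 'rvec': array([ 1.37550262,  2.44072285, -0.64688905]), 'tvec': array([ 0.27857945, -0.36879197,  1.54225896])}
top {'fx': 576.6815731228421, 'fy': 576.6815731228421, 'cx': 323.91881560281456, 'cy': 236.70230240989602, 'k1': -0.11812718251115795, 'rvec': array([ 2.20521329, -2.13989324,  0.07450112]), 'tvec': array([0.00686578, 0.58462221, 1.50683196])}
wrist {'fx': 410.41149344146925, 'fy': 410.41149344146925, 'cx': 316.7299407020447, 'cy': 241.6829093457839, 'k1': -0.08340498015740612, 'rvec': array([-2.29303913, -1.74634051, -0.27074204]), 'tvec': array([-0.5238611 , -0.04085171,  0.38087193])}
0.017 0.15
```

View pics/top0.png

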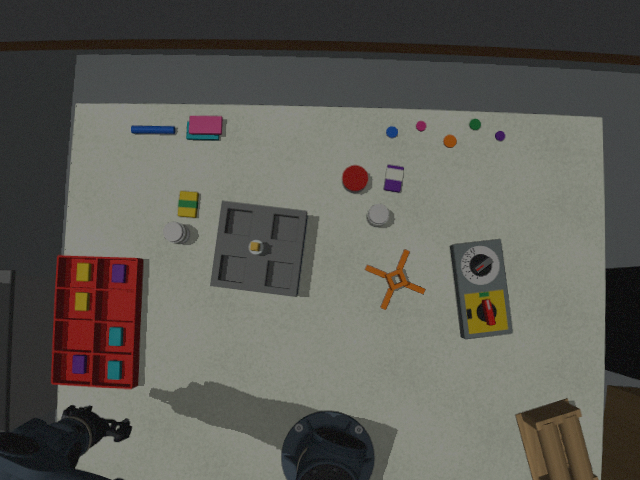

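View pics/scene0.png

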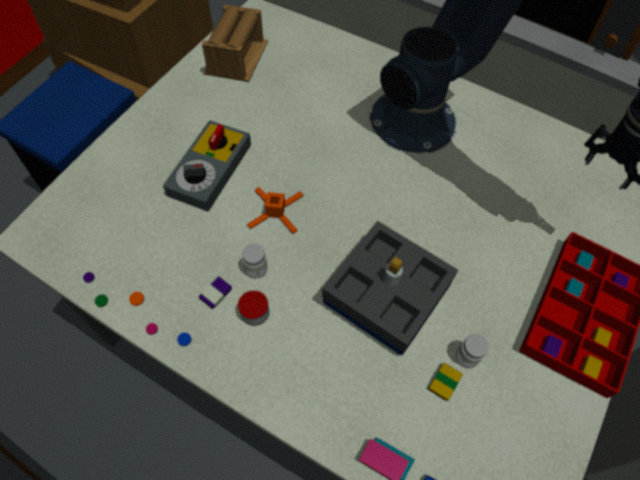

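Top view: two jars at (176,232) and (379,214), keeper at (397,280), shaker at (258,248), and the box at (482,288) with dial (481,265) and switch (487,310). Next I'll get coarse positions and a close wrist look at the box.

```bash
cat > h.py <<'E'
from plant import *
import numpy as np, cv2
def cast(cal,uv,z):
    K=np.array([[cal['fx'],0,cal['cx']],[0,cal['fy'],cal['cy']],[0,0,1]])
    p=cv2.undistortPoints(np.array(uv,float).reshape(-1,1,2),K,np.array([cal['k1'],0,0,0,0]))[:,0]
    R=cv2.Rodrigues(cal['rvec'])[0]; c=-R.T@cal['tvec']
    d=np.c_[p,np.ones(len(p))]@R
    return (c+d*((z-c[2])/d[:,2])[:,None])[:,:2]
def down(yaw):  # tool y (closing line) at angle yaw in world, z down
    y=np.array([np.cos(yaw),np.sin(yaw),0]); z=np.array([0,0,-1.]); return np.c_[np.cross(y,z),y,z]
def ang90(a): return (a+np.pi/4)%(np.pi/2)-np.pi/4
def shot(cam,name):
    cal=get_calibration(cam); im=capture(cam)
    cv2.imwrite(f'pics/{name}.png',im[:,:,::-1]); return cal,im
def blobs(mask,amin=30):
    n,l,s,c=cv2.connectedComponentsWithStats(mask.astype(np.uint8)); return [(c[i],s[i,4],l==i) for i in range(1,n) if s[i,4]>=amin]
E
python3 - <<'E'
from h import *
cal=get_calibration("top")
for n,uv,z in [("jarA",(174,231),.08),("jarB",(379,211),.08),("keeper",(397,280),.03),("shaker",[(222,202),(307,211),(298,297),(211,287)],.095),("box",[(450,244),(501,239),(512,332),(462,339)],.05),("dial",(481,265),.06),("sw",(487,311),.06),("tin",(355,179),.05)]:
    r=cast(cal,uv,z); print(n,r.round(3).tolist(),r.mean(0).round(3))
w=get_calibration("wrist"); R=cv2.Rodrigues(w['rvec'])[0]; c=-R.T@w['tvec']; T=get_tool_rot()
print("cam in tool",T.T@(c-get_ee_pos()),"\n",(T.T@R.T).round(3)); print(T.round(3))
# hover over box
b=cast(cal,[(482,288)],.05)[0]
for y in (0,np.pi/2,-np.pi/2,np.pi):
    q=solve_ik([b[0]-.05,b[1],.33],down(y)); print(y,None if q is None else np.round(q,2))
E
```

```text
jarA [[0.583, 0.412]] [0.583 0.412]
jarB [[0.65, -0.116]] [ 0.65  -0.116]
keeper [[0.475, -0.171]] [ 0.475 -0.171]
shaker [[0.66, 0.287], [0.643, 0.068], [0.424, 0.084], [0.442, 0.305]] [0.542 0.186]
box [[0.573, -0.306], [0.59, -0.441], [0.347, -0.474], [0.327, -0.342]] [ 0.459 -0.391]
dial [[0.52, -0.386]] [ 0.52  -0.386]
sw [[0.401, -0.404]] [ 0.401 -0.404]
tin [[0.737, -0.053]] [ 0.737 -0.053]
cam in tool [ 0.0773229  -0.00052501 -0.15370055] 
 [[ 0.001 -0.953 -0.305]
 [ 1.     0.001 -0.   ]
 [ 0.    -0.305  0.953]]
[[-0.964  0.266 -0.   ]
 [ 0.266  0.964 -0.001]
 [ 0.    -0.001 -1.   ]]
0 [-0.76  0.31  0.36  1.62  0.    0.81]
1.5707963267948966 [-0.76  0.31  0.36  1.62  0.   -0.76]
-1.5707963267948966 [-0.76  0.31  0.36  1.62  0.    2.38]
3.141592653589793 [-0.76  0.31  0.36  1.62  0.   -2.33]
```

```bash
python3 - <<'E'
from h import *
move_to([.459,-.391,.28],down(1.716)); sleep(.2)
shot("wrist","box1"); print(get_time())
E
```

```text
3.7333
```

View pics/box1.png

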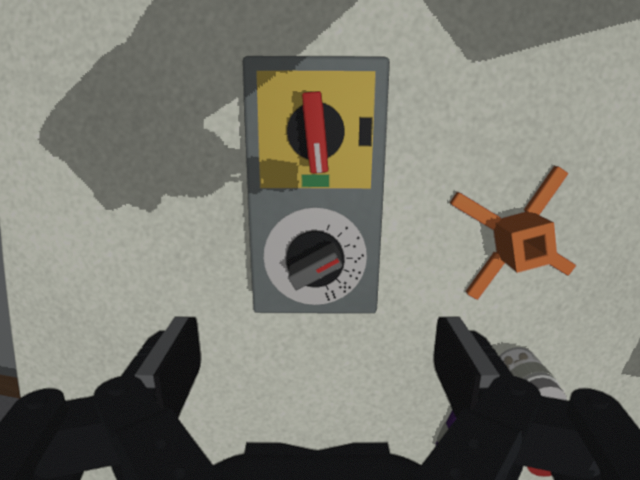

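Wrist view: box corners at (243,57),(389,57),(376,313),(254,313). The red bar has its pointer at the green mark (on), and the dial's red pointer is at (329,266).

```bash
cat >> h.py <<'E'
def bar(cal,im,yl):
    "switch bar: red-mask min-area rect cast to z=.088"
E
sed -i '/^def bar/,$d' h.py
python3 - <<'E'
from h import *
cal=get_calibration("wrist"); im=cv2.imread("pics/box1.png")[:,:,::-1]
C=cast(cal,[(243,57),(389,57),(376,313),(254,313)],.05); ctr=C.mean(0)
x=(C[2]+C[3]-C[0]-C[1]); th=np.arctan2(x[1],x[0])
print("box",C.round(3).tolist(),ctr,th,[np.linalg.norm(C[i]-C[i-1]).round(3) for i in range(4)])
R=np.array([[np.cos(th),-np.sin(th)],[np.sin(th),np.cos(th)]])
print("dial",ctr+R@[.062,0],"power",ctr+R@[-.06,0])
h=cv2.cvtColor(im,cv2.COLOR_RGB2HSV)
red=((h[...,0]<7)|(h[...,0]>172))&(h[...,1]>150)&(h[...,2]>60)
for c,a,m in blobs(red,20):
    pts=np.argwhere(m)[:,::-1]; w=cast(cal,pts,.088); 
    (cc,sz,an)=cv2.minAreaRect(w.astype(np.float32)); print(c.round(),a,np.round(cc,4),np.round(sz,4),an, "mean",w.mean(0))
E
```

```text
box [[0.346, -0.473], [0.327, -0.347], [0.572, -0.312], [0.591, -0.438]] [ 0.45893158 -0.39272557] 0.14153031998777477 [np.float64(0.248), np.float64(0.128), np.float64(0.248), np.float64(0.127)]
dial [ 0.52031166 -0.38397996] power [ 0.3995315  -0.40118907]
[315. 127.] 1331 [ 0.3992 -0.4016] [0.0644 0.0162] 13.985278129577637 mean [ 0.39537449 -0.40262498]
[327. 265.] 82 [ 0.5127 -0.3741] [0.0033 0.0213] 38.7213134765625 mean [ 0.51262607 -0.37396435]
[539. 471.] 113 [ 0.7308 -0.0915] [0.0315 0.0085] 80.79845428466797 mean [ 0.73036126 -0.09105223]
```

```bash
cat >> h.py <<'E'
TH=.1415; DIAL=np.array([.5203,-.3840]); POW=np.array([.3994,-.4013])
def twist(xy,a0,a1):
    "pinch the bar lying at world angle a0, turn it to a1, release and retreat"
    r=down(a0+np.pi/2)
    gripper_to(.05); move_to([*xy,.16],r); move_l([*xy,.073],r); gripper_to(.0,40)
    q=np.array(get_joint_positions()); n=max(2,int(abs(a1-a0)/.25))
    print('width',get_gripper_width())
    for k in range(1,n+1):
        t=q.copy(); t[5]-=(a1-a0)*k/n; goto_joints(t)
    sleep(.2); print('q6 err',get_joint_positions()[5]-t[5],'tq',np.round(get_torque(),2),'F',np.round(get_contact_force(),1))
    gripper_to(.05); move_l([*xy,.16])
E
python3 - <<'E'
from h import *
twist(POW,.21,TH+np.pi/2-.02)
print(np.round(get_joint_positions(),2),get_time())
move_to([.459,-.391,.28],down(1.716)); sleep(.1)
cal,im=shot("wrist","box2"); h=cv2.cvtColor(im,cv2.COLOR_RGB2HSV)
red=((h[...,0]<7)|(h[...,0]>172))&(h[...,1]>150)&(h[...,2]>60)
for c,a,m in blobs(red,60):
    w=cast(cal,np.argwhere(m)[:,::-1],.088); print(c.round(),a,cv2.minAreaRect(w.astype(np.float32)))
print(get_time())
E
```

```text
width 0.014299319257508158
q6 err 0.007420233740371707 tq [1.05 0.84 0.11] F [-3.2  4.8  4.2]
[-0.79  0.33 -0.04  1.2   0.   -2.48] 9.2
[311. 133.] 1351 ((0.3989450931549072, -0.40175625681877136), (0.016039958223700523, 0.06417690217494965), 8.278172492980957)
[328. 266.] 81 ((0.5126723051071167, -0.3738819658756256), (0.0032654590904712677, 0.020809417590498924), 38.7907829284668)
10.8
```

View pics/box2.png

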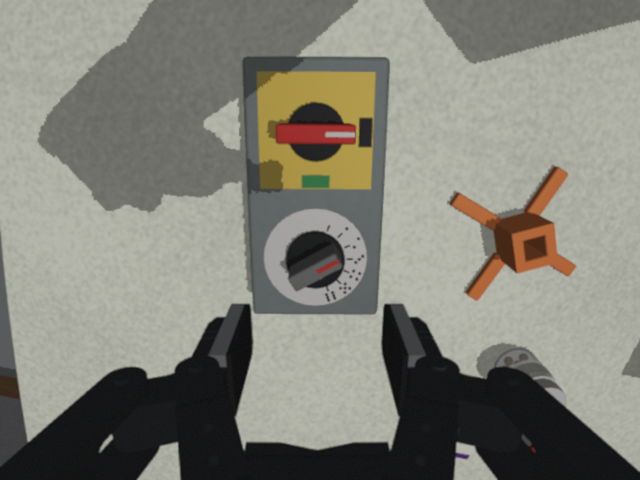

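Power off (red bar's pointer at the black mark). Now I'll measure the shaker, keeper and jar B with the wrist camera.

```bash
python3 - <<'E'
from h import *
gripper_to(.085)
for n,p in [("keep1",(.475,-.171,.30)),("jarB1",(.65,-.116,.30)),("shk1",(.542,.186,.34)),("jarA1",(.583,.412,.30))]:
    move_to(p,down(np.pi/2)); sleep(.1); np.save(f"pics/{n}.npy",get_calibration("wrist")); shot("wrist",n)
print(get_time())
ims=[cv2.resize(cv2.imread(f"pics/{n}.png"),(400,300)) for n in("keep1","jarB1","shk1","jarA1")]
cv2.imwrite("pics/m1.png",np.vstack([np.hstack(ims[:2]),np.hstack(ims[2:])]))
E
```

```text
15.6417
```

View pics/m1.png

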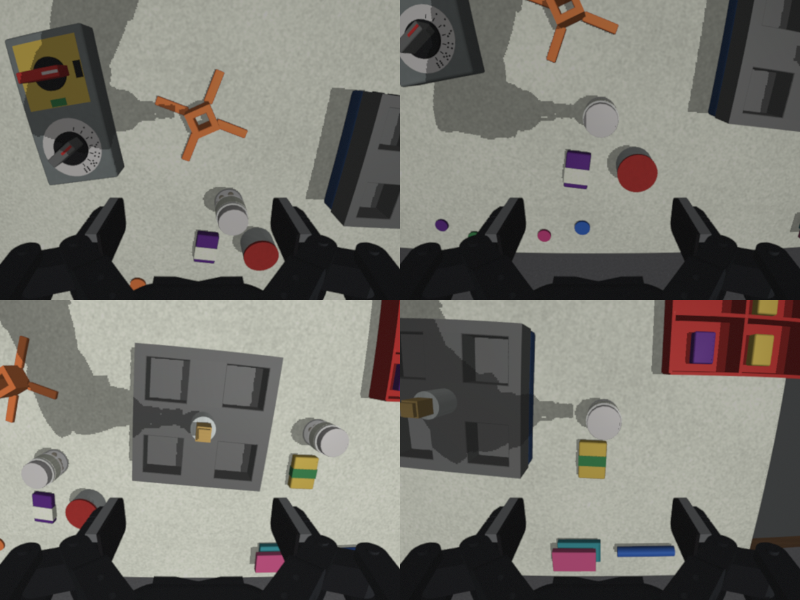

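Wrist mosaic: only two jars are present, lids at full-res (322,187) in jarB1 and (325,189) in jarA1. In shk1 the shaker corners are at about (216,69), (453,91), (419,306), (213,288).

```bash
cat >> h.py <<'E'
def lid(cal,im,z,uv=None,r=.026):
    "lid circle near uv -> world xy"
    g=cv2.medianBlur(cv2.cvtColor(im,cv2.COLOR_RGB2GRAY),3)
    R=cv2.Rodrigues(cal['rvec'])[0]; d=(-R.T@cal['tvec'])[2]-z; rp=cal['fx']*r/d*.98
    c=cv2.HoughCircles(g,cv2.HOUGH_GRADIENT,1,10,param1=80,param2=12,minRadius=int(rp*.88),maxRadius=int(rp*1.12)+1)
    c=c[0][np.hypot(*(c[0][:,:2]-uv).T)<35]
    return [(q.round(1),cast(cal,q[None,:2],z)[0]) for q in c[:3]]
E
python3 - <<'E'
from h import *
L=lambda n:(np.load(f"pics/{n}.npy",allow_pickle=True).item(),cv2.imread(f"pics/{n}.png")[:,:,::-1].copy())
cal,im=L("jarB1"); print("B",lid(cal,im,.08,(322,187)))
cv2.imwrite("pics/cB.png",im[120:260,250:400,::-1])
cal,im=L("jarA1"); print("A",lid(cal,im,.08,(325,189)))
cal,im=L("shk1")
h=cv2.cvtColor(im,cv2.COLOR_RGB2HSV)
m=((h[...,2]<125)&(h[...,1]<60)).astype(np.uint8)
m[320:]=0; m=cv2.morphologyEx(m,cv2.MORPH_OPEN,np.ones((9,9)))
b=max(blobs(m),key=lambda b:b[1])
hull=cv2.convexHull(np.argwhere(b[2])[:,::-1].astype(np.int32)); 
ap=cv2.approxPolyDP(hull,10,True)[:,0]; print(ap.tolist()); print(cast(cal,ap,.095).round(4).tolist())
br=(h[...,0]>12)&(h[...,0]<28)&(h[...,1]>90)
for c,a,mm in blobs(br,30):
    w=cast(cal,np.argwhere(mm)[:,::-1],.176); print("brass",c.round(),a,cv2.minAreaRect(w.astype(np.float32)))
cal,im=L("keep1"); h=cv2.cvtColor(im,cv2.COLOR_RGB2HSV)
o=(h[...,0]>5)&(h[...,0]<18)&(h[...,1]>120)
for c,a,mm in blobs(o,300): print("keeper",c,a,cast(cal,c,.01))
cal,im=L("shk1"); a=im[50:320,190:470]; 
cal,k=L("keep1"); b=k[90:280,230:410]
cv2.imwrite("pics/c1.png",np.hstack([cv2.resize(a,(415,400)),cv2.resize(b,(379,400))])[:,:,::-1])
E
```

```text
B [(array([320.5, 191.5,  28. ], dtype=float32), array([ 0.64261559, -0.11426104])), (array([321.5, 180.5,  25.7], dtype=float32), array([ 0.63241116, -0.11336496]))]
A [(array([325.5, 194.5,  29.2], dtype=float32), array([0.58031866, 0.4178289 ])), (array([324.5, 183.5,  25.4], dtype=float32), array([0.57005027, 0.41686008]))]
[[415, 304], [212, 288], [46, 127], [0, 31], [0, 0], [66, 0], [449, 92]]
[[0.663, 0.2899], [0.644, 0.0725], [0.4743, -0.0806], [0.383, -0.1151], [0.3552, -0.1113], [0.361, -0.0441], [0.4464, 0.3072]]
brass [325. 212.] 707 ((0.5416147708892822, 0.19078752398490906), (0.019388919696211815, 0.02455454133450985), 85.71399688720703)
brass [487. 259.] 893 ((0.5819042921066284, 0.3266422152519226), (0.03605763241648674, 0.019501809030771255), 87.25698852539062)
brass [481. 293.] 641 ((0.6126794219017029, 0.32507818937301636), (0.036937981843948364, 0.01720515824854374), 81.93511962890625)
keeper [322.63592126 186.4114134 ] 4521 [[ 0.47606905 -0.16648805]]
keeper [219.10704225 453.96901408] 355 [[ 0.85266303 -0.31045472]]
```

View pics/c1.png

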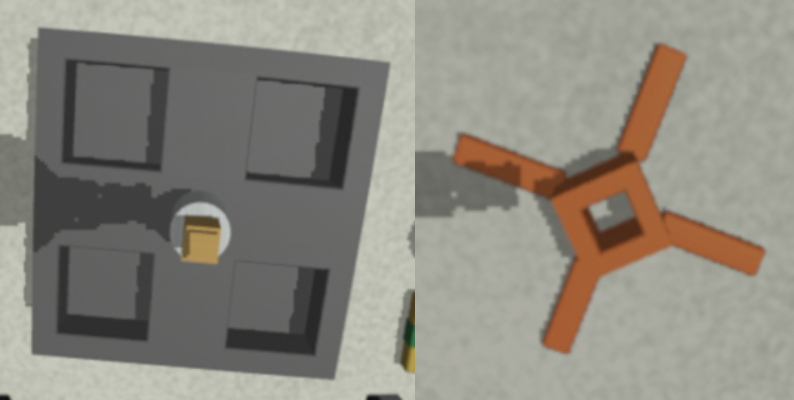

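Crop: shaker corners at crop (38,28),(390,63),(335,379),(32,354), shaft nose centre at (201,249), and keeper arm tips at (671,45),(760,262),(556,350),(456,150).

```bash
python3 - <<'E'
from h import *
L=lambda n:np.load(f"pics/{n}.npy",allow_pickle=True).item()
s=280/415
f=lambda a:np.array(a,float)*[s,270/400]+[190,50]
C=cast(L("shk1"),f([(38,28),(390,63),(335,379),(32,354)]),.095)
x=(C[2]+C[3]-C[0]-C[1]);y=C[1]+C[2]-C[0]-C[3]
print(C.round(4).tolist(),C.mean(0),np.arctan2(x[1],x[0]),np.arctan2(-y[0],y[1]),[np.linalg.norm(C[i]-C[i-1]).round(3) for i in range(4)])
print("nose",cast(L("shk1"),f([(201,249)]),.176), "post",cast(L("shk1"),f([(200,234)]),.140))
g=lambda a:(np.array(a,float)-[415,0])*[180/379,190/400]+[230,90]
A=cast(L("keep1"),g([(671,45),(760,262),(556,350),(456,150)]),.01)
d1=A[2]-A[0];d2=A[1]-A[3]; print("keeper",A.mean(0),ang90(np.arctan2(d1[1],d1[0])+np.pi/4),ang90(np.arctan2(d2[1],d2[0])+np.pi/4),np.hypot(*d1),np.hypot(*d2))
print("hub",cast(L("keep1"),g([(611,215)]),.05))
# approach jar B and refine
move_to([.642,-.114,.24],down(np.pi/2)); sleep(.1); cal,im=shot("wrist","jarB2")
R=cv2.Rodrigues(cal['rvec'])[0];p=R@[.642,-.114,.08]+cal['tvec']; uv=[cal['fx']*p[0]/p[2]+cal['cx'],cal['fy']*p[1]/p[2]+cal['cy']]
print(uv,lid(cal,im,.08,uv)); cv2.imwrite("pics/cB2.png",cv2.resize(im[60:300,200:440,::-1],(480,480)))
E
```

```text
[[0.4263, 0.0917], [0.4468, 0.3111], [0.6652, 0.2912], [0.6451, 0.072]] [0.54581705 0.1915118 ] -0.09048796555333816 -0.09230173558898487 [np.float64(0.22), np.float64(0.22), np.float64(0.219), np.float64(0.22)]
nose [[0.54671389 0.19119552]] post [[0.546761   0.19133511]]
keeper [ 0.47751798 -0.16610012] 0.4314549901682705 0.42915961136999226 0.17009815726083138 0.16864878646815837
hub [[ 0.47473482 -0.16659095]]
[np.float64(316.1990395077587), np.float64(213.596016831225)] [(array([317.5, 213.5,  33. ], dtype=float32), array([ 0.64191153, -0.11297822])), (array([316.5, 197.5,  29.4], dtype=float32), array([ 0.62913508, -0.11378764]))]
```

View pics/cB2.png

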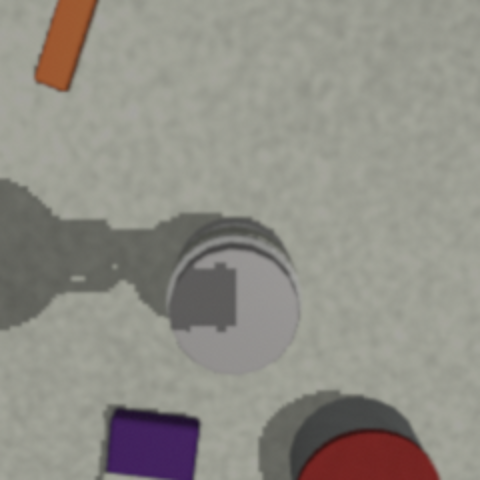

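Jar B's lid centre is at full-res (317,215), consistent with (0.642,-0.113). Pick and place it.

```bash
cat >> h.py <<'E'
SH=np.array([.5463,.1914]); SY=-.0915
SR=np.array([[np.cos(SY),-np.sin(SY)],[np.sin(SY),np.cos(SY)]])
def stepdown(xy,r,z0,z1,fmax=12,dz=.01,v=.06):
    z=z0
    while z>z1+1e-6:
        z=max(z1,z-dz); move_l([*xy,z],r,max_speed=v); f=np.array(get_contact_force())
        if np.linalg.norm(f-F0[0])>fmax: print('contact at',z,(f-F0[0]).round(1)); return z
    return z
F0=[np.zeros(3)]
def pickjar(xy,yaw=np.pi/2):
    r=down(yaw); gripper_to(.085); move_to([*xy,.2],r); move_l([*xy,.058],r,max_speed=.12)
    gripper_to(.03,50); print('w',get_gripper_width(),'F',get_grip_force())
    move_l([*xy,.225],r,max_speed=.12); print('w lifted',get_gripper_width())
def placejar(p):
    xy=SH+SR@p; r=down(np.pi/2+SY); move_to([*xy,.225],r); sleep(.2); F0[0]=np.array(get_contact_force())
    move_l([*xy,.155],r,max_speed=.1); z=stepdown(xy,r,.155,.114); print('z',z,(np.array(get_contact_force())-F0[0]).round(1))
    gripper_to(.076); move_l([*xy,.26],r)
E
python3 - <<'E'
from h import *
pickjar([.643,-.113]); placejar([.06,-.06]); print(get_time())
move_to([.58,.418,.24],down(np.pi/2)); sleep(.1); cal,im=shot("wrist","jarA2")
R=cv2.Rodrigues(cal['rvec'])[0];p=R@[.58,.418,.08]+cal['tvec']; uv=[cal['fx']*p[0]/p[2]+cal['cx'],cal['fy']*p[1]/p[2]+cal['cy']]
print(uv,lid(cal,im,.08,uv)); cv2.imwrite("pics/cA2.png",im[::,::,::-1])
E
```

```text
w 0.049530227286826906 F 51.16003096103668
w lifted 0.04962901711690871
z 0.114 [1.4 0.5 1.8]
26.55
[np.float64(319.74160834126815), np.float64(212.7748153567192)] [(array([320.5, 216.5,  31.9], dtype=float32), array([0.58301062, 0.41860085])), (array([319.5, 197.5,  29.4], dtype=float32), array([0.5677753 , 0.41780656]))]
```

View pics/cA2.png

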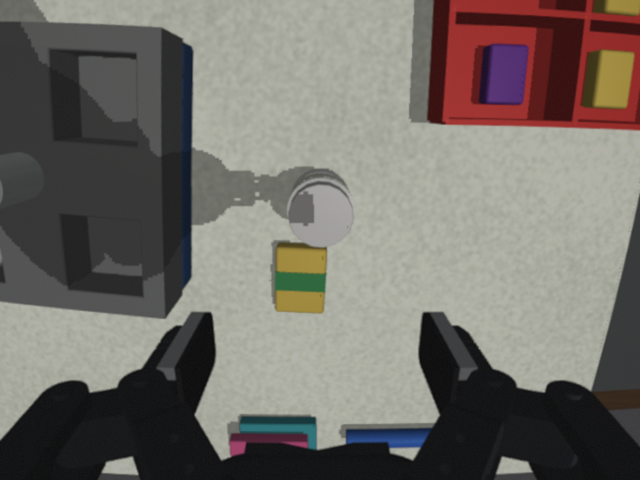

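Jar A's lid is centred at (321,214), giving (0.5815,0.419), with the clay bar just beyond it and clear of the fingers.

```bash
python3 - <<'E'
from h import *
pickjar([.5815,.4187]); placejar([-.06,.06]); print(get_time())
move_to([.5463,.1914,.34],down(np.pi/2)); sleep(.1); c1,i1=shot("wrist","shk2"); np.save("pics/shk2.npy",c1)
for p in ([.06,-.06],[-.06,.06]):
    w=SH+SR@p; R=cv2.Rodrigues(c1['rvec'])[0];q=R@[*w,.135]+c1['tvec']; uv=[c1['fx']*q[0]/q[2]+c1['cx'],c1['fy']*q[1]/q[2]+c1['cy']]
    print(w,uv,lid(c1,i1,.135,uv))
move_to([.475,-.166,.30],down(np.pi/2+.43)); sleep(.1); c2,i2=shot("wrist","keep2"); np.save("pics/keep2.npy",c2)
print(get_time())
cv2.imwrite("pics/c2.png",np.hstack([cv2.resize(i1[40:340,170:470],(400,400)),cv2.resize(i2[90:290,220:420],(400,400))])[:,:,::-1])
E
```

```text
w 0.049651167589792204 F 51.250603795051575
w lifted 0.049591084664397746
z 0.114 [-0.4 -0.5  1. ]
36.5083
[0.60056667 0.12616865] [np.float64(246.8340146330595), np.float64(261.0428751529872)] [(array([247.5, 258.5,  27.9], dtype=float32), array([0.5981013 , 0.12674809])), (array([251.5, 247.5,  26.8], dtype=float32), array([0.58733796, 0.13099512]))]
[0.49203333 0.25663135] [np.float64(394.2550015613718), np.float64(140.9198612029362)] [(array([393.5, 142.5,  29.1], dtype=float32), array([0.49268454, 0.25654805])), (array([385.5, 136.5,  25.4], dtype=float32), array([0.48771381, 0.24945508]))]
38.725
```

View pics/c2.png

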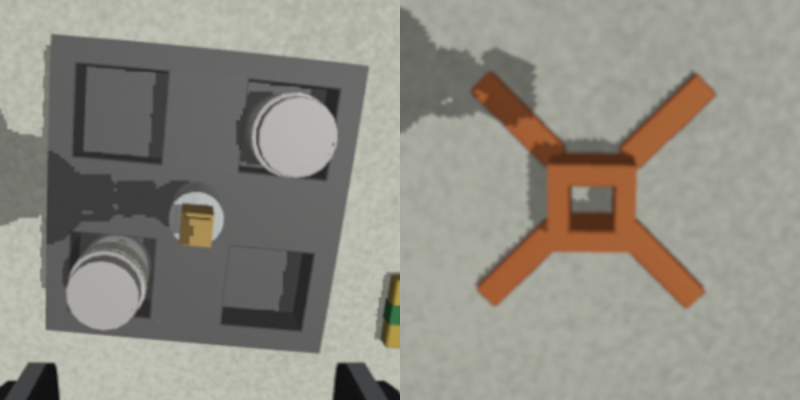

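Both jars stand in opposite pockets, within 3 mm of centre. The keeper's arm tips are at crop (706,83),(695,298),(485,296),(483,82) and its hub top centre at (592,209).

```bash
cat > k.py <<'E'
from h import *
c=np.load("pics/keep2.npy",allow_pickle=True).item()
g=lambda a:(np.array(a,float)-[400,0])/2+[220,90]
A=cast(c,g([(706,83),(695,298),(485,296),(483,82)]),.01); d1=A[2]-A[0];d2=A[1]-A[3]
H=cast(c,g([(548,166),(636,166),(638,251),(548,251)]),.05)
ka=np.mean([ang90(np.arctan2(d[1],d[0])+np.pi/4) for d in(d1,d2)])
e1=H[1]-H[0];e2=H[2]-H[3]
print(A.mean(0),ka,np.hypot(*d1),np.hypot(*d2),H.mean(0),[ang90(np.arctan2(e[1],e[0])) for e in(e1,e2)],np.hypot(*e1))
E
python3 - <<'E'
from k import *
xy=(A.mean(0)+H.mean(0))/2; r=down(np.pi/2+ka); print('keeper',xy)
gripper_to(.075); move_to([*xy,.15],r); move_l([*xy,.031],r,max_speed=.1)
print('F',np.round(get_contact_force(),1))
gripper_to(.02,60); print('w',get_gripper_width())
move_l([*xy,.26],r,max_speed=.12)
cal,im=shot("wrist","held"); np.save("pics/held.npy",cal); print(get_ee_pos(),get_time(),get_gripper_width())
cv2.imwrite("pics/heldc.png",im[200:,100:540,::-1])
E
```

```text
[ 0.47712943 -0.16595568] 0.41751050378338694 0.16838147918898755 0.16605902563980837 [ 0.47774497 -0.16545809] [np.float64(0.43160105949246086), np.float64(0.4315920861878646)] 0.043238407265385664
keeper [ 0.4774372  -0.16570688]
F [-0.3 -0.7 -0.1]
w 0.0421921037075828
[ 0.47724433 -0.16563738  0.25954078] 43.45 0.041892255439575504
```

View pics/heldc.png

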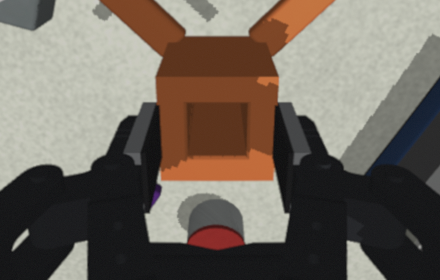

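Held keeper: hub top face spans full-res (257,277) to (378,380). I'll work out the centre offset from the TCP and then insert.

```bash
python3 - <<'E'
from h import *
c=np.load("pics/held.npy",allow_pickle=True).item(); T=get_tool_rot(); e=np.array(get_ee_pos())
for n,p in (("hub",[(257,277),(380,277),(374,380),(261,380)]),("bore",[(287,301),(349,301),(348,357),(288,357)])):
    W=cast(c,p,e[2]+.019); 
    o=np.array([(T.T@np.array([*(w-e[:2]),0]))[:2] for w in W]); print(n,o.round(4).tolist(),o.mean(0))
E
```

```text
hub [[0.0217, -0.0221], [0.0217, 0.0216], [-0.0219, 0.0216], [-0.0219, -0.0226]] [-0.00012775 -0.0003822 ]
bore [[0.0123, -0.0116], [0.0123, 0.0108], [-0.0113, 0.0111], [-0.0113, -0.0118]] [ 0.00048213 -0.0003795 ]
```

```bash
python3 - <<'E'
from h import *
r=down(np.pi/2+SY-.005); xy=SH.copy()+[.0002,0]
move_to([*xy,.26],r); sleep(.3); F0[0]=np.array(get_contact_force())
move_l([*xy,.213],r,max_speed=.1)
z=stepdown(xy,r,.213,.171,fmax=8,dz=.004,v=.03)
print(z,(np.array(get_contact_force())-F0[0]).round(1),np.round(get_torque(),2),get_ee_pos(),get_time())
E
```

```text
contact at 0.171 [-4.7 -1.3  6.8]
0.171 [-4.7 -1.3  6.8] [-0.16  0.99  0.01] [0.54650056 0.19144446 0.17195106] 48.8083
```

```bash
python3 - <<'E'
from h import *
e=np.array(get_ee_pos()); move_l([*e[:2],.1695],max_speed=.02)
print((np.array(get_contact_force())).round(1),get_ee_pos())
gripper_to(.07); move_l([*SH,.30]); move_to([.5463,.1914,.36],down(np.pi/2+SY)); sleep(.1)
cal,im=shot("wrist","shk3"); np.save("pics/shk3.npy",cal)
c2,s=shot("scene","sc3"); print(get_time())
cv2.imwrite("pics/c3.png",np.hstack([cv2.resize(im[20:340,160:480],(400,400)),cv2.resize(s[210:360,315:465],(400,400))])[:,:,::-1])
E
```

```text
[-7.6 -2.4 16.4] [0.54652325 0.19145624 0.17179235]
51.0167
```

View pics/c3.png

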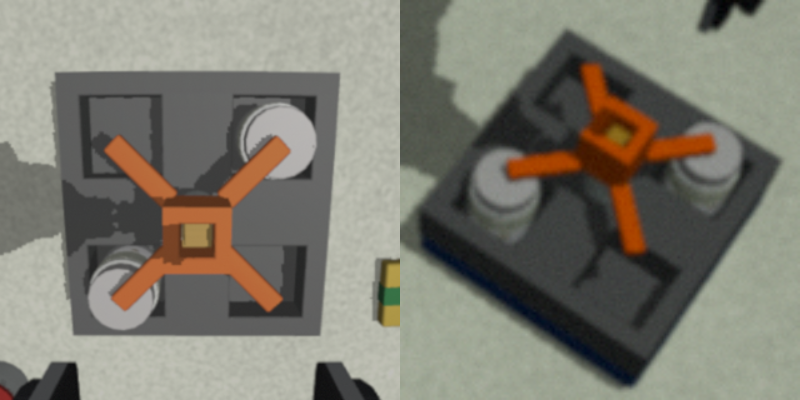

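Keeper is down on the shaft with the shaft visible in its bore, and the arms lie over both lids. Now the dial.

```bash
python3 - <<'E'
from h import *
twist(DIAL,2.25-np.pi,2.77-1.6+TH-np.pi)
move_to([.459,-.391,.28],down(1.716)); sleep(.1)
cal,im=shot("wrist","box4"); h=cv2.cvtColor(im,cv2.COLOR_RGB2HSV)
red=((h[...,0]<7)|(h[...,0]>172))&(h[...,1]>120)&(h[...,2]>50)
for c,a,m in blobs(red,40):
    w=cast(cal,np.argwhere(m)[:,::-1],.088); d=w.mean(0)-DIAL; b=cv2.minAreaRect(w.astype(np.float32)); print(c.round(),a,b,"q from centre",2.77-(np.arctan2(d[1],d[0])-TH))
print(get_time()); cv2.imwrite("pics/c4.png",cv2.resize(im[40:330,220:410],(524,800))[:600,:,::-1]) if 0 else cv2.imwrite("pics/c4.png",cv2.resize(im[190:330,230:410],(720,560))[:,:,::-1])
E
```

```text
width 0.014397560356544123
q6 err -0.0052428290653696585 tq [-0.32  1.24 -0.11] F [-5.3 -1.4  2.6]
[311. 133.] 1390 ((0.3992137610912323, -0.40170690417289734), (0.01607145369052887, 0.06415494531393051), 8.312470436096191) q from centre 5.88381286713008
[328. 278.] 95 ((0.5243568420410156, -0.3716401755809784), (0.021565785631537437, 0.00379057670943439), 74.9997329711914) q from centre 1.65693397793142
59.1583
```

View pics/c4.png

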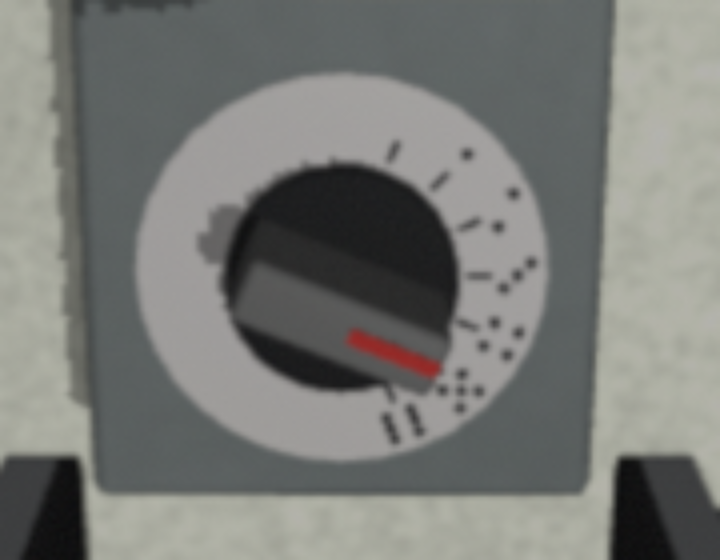

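Dial reads 4: the red line is at 1.31 rad world (q≈1.60), parallel to the fourth mark. Power on now, then a check before handing in.

```bash
python3 - <<'E'
from h import *
twist(POW,TH+np.pi/2,TH+.015)
move_to([.459,-.391,.28],down(1.716)); sleep(.1)
cal,im=shot("wrist","box5"); h=cv2.cvtColor(im,cv2.COLOR_RGB2HSV)
red=((h[...,0]<7)|(h[...,0]>172))&(h[...,1]>120)&(h[...,2]>50)
for c,a,m in blobs(red,40):
    w=cast(cal,np.argwhere(m)[:,::-1],.088); print(c.round(),a,cv2.minAreaRect(w.astype(np.float32)))
c2,s=shot("scene","sc5"); print(get_time())
cv2.imwrite("pics/c5.png",np.hstack([cv2.resize(im[40:330,200:430],(400,500)),cv2.resize(s[210:390,315:465],(400,500))])[:,:,::-1])
E
```

```text
width 0.014480703782595788
q6 err -0.005796689616140438 tq [ 0.54  1.38 -0.06] F [-6.3  3.   3.3]
[314. 130.] 1416 ((0.3995227813720703, -0.40181002020835876), (0.06409072875976562, 0.016382884234189987), 8.601391792297363)
[327. 280.] 97 ((0.524326741695404, -0.37174782156944275), (0.021512648090720177, 0.004086766391992569), 76.27618408203125)
66.2833
```

View pics/c5.png

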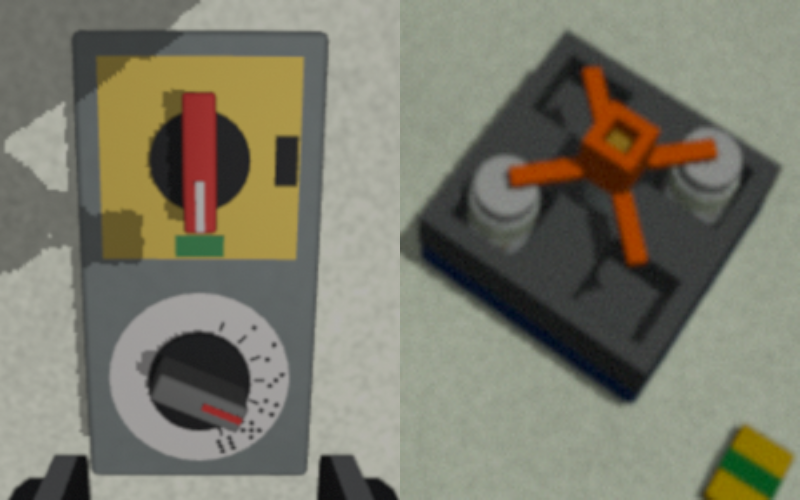

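The power pointer is at the green mark, the dial is at 4, and the jars and keeper are in place.

```bash
python3 -c "
from plant import *
print(finish_job(),get_time())"
```

```text
the job is handed in; nothing more can be done
the job is handed in; nothing more can be done
```

I handed in the job at about 66 s of robot time: power was turned off first, both jars (only two were present) stand in pockets, the keeper is on the shaft, the dial is at 4 and power is back on; the final pictures showed all of this, but I saw no verdict from the judge.

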